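Old ignition parts into the core-return bin

TASK

Clear the old ignition parts off the garage bench into the core-return bin: draw the locking rod out of its three eyes, push every finned ignition module and coil pack on the bench (two to four of them) in through the bin's sprung flap so that each drops inside and the flap swings shut behind it, then push the rod back through all three eyes, its end showing beyond the far one, so that the flap is locked, and let go. Leave everything else on the bench where it is.

Things in the scene. Friction and masses are not known exactly. Their poses are not given: they have to be found in the camera images.
- bin: Core-return bin: fixed grey steel box, roof of open bars, one glass side, feed shelf before its mouth; place and yaw vary. Origin: on the bench, in the plane of the mouth, on the centreline. x points INTO the bin (the way parts are pushed), z up. In this frame: box x 0..490, y -90..90, roof 260 mm high; mouth y -36..36, z 175..250 mm; shelf x -200..-6 mm, standing on a thin upright at x -185.
- mouth (a point): Middle of the mouth's lower edge, bin frame (0, 0, 175) mm, level with the top of the steel feed shelf (y -34..34 mm). Curbs 8 mm high along the shelf's sides (x -200..-20) leave 58 mm clear between them. The shelf ends 6 mm short of the mouth's plane, at the bin's front wall: a part whose middle is pushed some 15 mm or more past that end tips in by itself and slides down a smooth chute inside.
- near_eye (a point): Centre of the fixed square steel eye on the rod handle's side, bin frame (-60, -58, 230) mm, axes as the bin's: 8 mm thick along y, 22 mm square hole along y, 32 mm square outside, on a post beside the shelf.
- far_eye (a point): Centre of the like fixed eye on the other side of the shelf, bin frame (-60, 44, 230) mm.
- flap_eye (a point): Centre of the eye on an arm of the flap, 6 mm thick with a 26 mm square hole; with the flap shut it lies in line between the fixed eyes at bin frame (-60, -44, 230) mm; it swings down as the flap opens. The rod through all three eyes locks the flap.
- flap (a joint): Angle of the flap, rad: 0 shut, grows as its lower edge swings into the bin, up to 1.3. Aluminium, 66 mm wide, 70 mm high, closing the mouth, hinged along the mouth's top edge (bin frame x -6, z 250 mm). A spring shuts it: lightly, about 0.4 N at its lower edge to start it, 0.8 N wide open. Opens inwards only.
- rod: Locking rod: round steel, 12 mm thick, round end, square black rubber handle 24 x 24 mm, 50 mm long. Origin: centre of the handle; y axis along the rod to its free end, 148 mm off. 0.15 kg. Starts through all eyes, y along the bin's y, origin at about bin (-60, -94, 225) mm; goes in until the handle meets the near eye (origin y -87). Out when the free end is past bin y -62.
- rod_tip (a point): The free end of the rod, 148 mm from the handle's centre along the rod's y.
- part1: A worn ignition module: aluminium with lengthwise cooling fins and a black connector end; a plain rigid block 120 x 44 x 34 mm, about 0.4 kg, edges along its own x, y, z; origin at its centre; lies flat with z up on the bench at the start (centre 17 mm up). None if this start has fewer parts.
- part2: A worn ignition coil pack: black moulding with three round towers on a dark steel plate; a plain rigid block 120 x 44 x 34 mm, about 0.4 kg, edges along its own x, y, z; origin at its centre; lies flat with z up on the bench at the start (centre 17 mm up). None if this start has fewer parts.
- part3: A worn ignition module: aluminium with lengthwise cooling fins and a black connector end; a plain rigid block 120 x 44 x 34 mm, about 0.4 kg, edges along its own x, y, z; origin at its centre; lies flat with z up on the bench at the start (centre 17 mm up). None if this start has fewer parts.
- part4: A worn ignition coil pack: black moulding with three round towers on a dark steel plate; a plain rigid block 120 x 44 x 34 mm, about 0.4 kg, edges along its own x, y, z; origin at its centre; lies flat with z up on the bench at the start (centre 17 mm up). None if this start has fewer parts.
- oil_filter: New white oil filter, round, 60 mm across, 85 mm high, standing among the old parts; leave it. Origin under its centre.
- wrench: Steel wrench 190 mm long, lying on the bench; leave it.
- socket: Small steel wrench socket 30 mm across, 40 mm high, standing; leave it.
- spray_can: Spray can 60 mm across, 170 mm high, standing; leave it.
- pulley: Steel belt pulley 68 mm across, 34 mm high, lying on the bench; leave it.
- cup: White mug 76 mm across, 90 mm high, standing; leave it.

How it is judged:
By the outcome, as a careful person would: the job done as asked, in the order asked, and still so for the second after the job is handed in, with the robot touching nothing.
Of part1, part2, part3, part4 only 2 to 4 are there at a start; the rules pass over those that are not, and their reading is None.
At some moment in a run one of part1, part2, part3, part4 may be knocked a few centimetres aside while the robot is not near it.
Once in a run the grip may slacken for a moment while it holds something.
It also fails if it takes over 210 s, if anything falls off the work surface, if the arm or the gripper's body presses on something with over 40 N, if the wrist force passes 120 N, or if a joint passes its speed limit or range.

ROBOT

A 6-joint arm with a two-finger parallel gripper is mounted at the origin on the work surface. World frame = base frame: x ahead of the robot, y to its left, z up, the work surface at z = 0. Lengths are in m, angles in degrees, forces in N, time in s.
With the tool pointing down it reaches from about 0.3 to 0.85 m from the base axis. Payload 5.4 kg.
Tool frame: the origin (TCP) lies between the finger pads; the fingertips stand 25 mm ahead of it and the grasp point (between the pads) lies 6 mm ahead of it; z points along the fingers, y is the line along which they close (so a half turn about z gives the same grasp; the last joint's range is limited). The gripper opens to 85 mm and grips with 20 to 120 N. Pads are 22 mm wide; open, the fingers measure 114 mm over their backs; the gripper's body (76 mm by 85 mm) begins 54 mm behind the grasp point. The pads swing forward as they close: fully open they stand 13 mm farther back than shut.
Start: joints at [55.686, 9.076, 91.501, -0, 79.423, -12.038], TCP at [0.218, 0.532, 0.256] pointing down, gripper open.
Joint ranges: [-166.64, 166.64], [-54.1, 131.32], [10.49, 154.53], [-73.88, 253.88], [9.74, 151.15], [-171.62, 171.62]. Speed limits (degrees/s): [147.25, 147.25, 180, 180, 180, 180].

INTERFACE

Orientations are given as [roll, pitch, yaw] about the fixed x, y, z axes, in that order (R = Rz(yaw) Ry(pitch) Rx(roll)).
In Python, from rig import arm gives the robot as it stands.
- The arm moves only by the tool apply_moves, never from a script. Its argument "commands" is a list of rows, each a list of 3 entries, a list of its own where there are three numbers: the shift along the tool's x, y, z in mm, then the turn about the tool's z in degrees, then the opening in per cent of the stroke, from 0 (shut) to 100 (fully open). In form: [[[tx, ty, tz], spin, jaw], ...]. A call has 1 to 8 rows; each row shifts and turns the commanded pose from where the row before left it, along the tool's axes as they then stand; what a row does not reach is not made up. A row lasts 1/12 s, in which the tool goes at most 41.7 mm and 7.16 degrees, less where a joint would pass 70% of its speed; a pose out of reach is approached as far as the arm can. A call is refused whole if a number of a shift passes 41.7 or a number of a turn 7.16, either way. A call with a gripper value outside its range is refused whole. The fingers move at their own pace and stop on an object; "newtons" is the grip in N (left out, the last holds). Time passes only in rows, so rows that do not move let the fingers close. It gives the time, the measured TCP pose, the force, the opening and the grip force at its end, in the units of the state.
- arm.get_obs(): the state, without advancing time (a new reading comes with each control period).
- arm.read_camera(name): name is "scene" or "top"; returns a dict with "frame" (480x640x3 uint8, blue, green, red), "vertical_fov" (degrees; the focal length in pixels is half the picture's height over the tangent of half this angle, whatever the lens; pixels are square), "cx", "cy" (the principal point, pixels), "view" (4x4, takes a point from world to camera coordinates). Camera axes: x right, y down, z forward; pixel columns grow to the right and rows downward; lengths in m; the calibration is good to about 2 mm. A picture is of the moment at which its call begins. There is no depth.
- arm.job_done(): hands the job in; it is judged then, once.
Trained networks look in the newest picture that a camera, given by its name, has taken for a name from the list of things; names that differ only in an ending like _2 or _b are one class to them, and where a whole thing is asked for, a point or a joint stands for the part that bears it (a point fixed in the world has none). Each returns a list of dicts, best first, with "conf" (0 to 1); they miss things now and then, are a little off and sometimes report something else, mostly with a low value. They report only what shows in the picture. A call takes as long as a camera call.
- arm.find_in(camera, query): "location" ([column, row] in pixels, amid what is visible of it).
- arm.place_of(camera, query): "location" ([column, row] in pixels: a listed point, or the origin of a listed thing).
The state is a dict: "time_s": time; "joint_positions": joint angles; "joint_vel": joint speeds; "tau": joint torques, N m; "tool_pos": TCP position; "tcp_rot": TCP orientation; "ft_force": force on the tool from outside, world axes, zero at the start; "torque": the same for the moment, N m; "width": finger opening in m; "finger_force": force on a finger pad.
Only numpy, scipy, OpenCV 4.12 (cv2) and the standard library are available. Lean on these libraries where they do the work, as an engineer would, in place of code of your own. Each camera call takes 0.05 s, during which the arm holds its last target. There are 200 camera calls.

## Working session

There is one attempt and no reset: what is moved stays moved. The work goes in short steps, Python scripts to look and compute and a tool call to move; the robot and the scene stay as the last step left them, time stands still between calls to the robot, and variables do not carry over. Pictures are saved under pics/ and viewed, at most 14 in all, crops included, and the job is handed in when it is done.

Besides the shell and the picture viewer there is one more tool, called after ">>>" as a command line: name --argument value ..., lists and objects as JSON in quotes. apply_moves: Moves the arm, as the interface text tells. Its arguments: {"type":"object","properties":{"commands":{"type":"array"},"newtons":{"type":"number"}},"required":["commands"]}

```bash
ls; mkdir -p pics; python3 - <<'E'
from rig import arm
import cv2
for n in("scene","top"):
    c=arm.read_camera(n);cv2.imwrite(f"pics/{n}0.png",c["frame"]);print(n,c["vertical_fov"],c["cx"],c["cy"],c["view"])
    for q in["mouth","near_eye","far_eye","flap_eye","rod","rod_tip","part1","part2","oil_filter","bin","cup","spray_can","pulley","socket","wrench"]:
        print(q,[(([round(v) for v in d["location"]]),round(d["conf"],2)) for d in arm.place_of(n,q)])
print(arm.get_obs())
E
```

```text
pics
scene 42.773005920342754 309.1193998341938 248.26982226554816 [[ 0.79904759  0.60121928 -0.00763693 -0.37764846]
 [ 0.33480383 -0.45544773 -0.82490833 -0.03959772]
 [-0.49942902  0.65658415 -0.56521493  1.87875542]
 [ 0.          0.          0.          1.        ]]
mouth [([330, 216], 0.94)]
near_eye [([344, 213], 0.95)]
far_eye [([308, 205], 0.64)]
flap_eye [([337, 210], 0.87), ([292, 416], 0.48)]
rod [([312, 214], 0.66), ([355, 221], 0.6), ([304, 202], 0.57)]
rod_tip [([307, 202], 0.91)]
part1 [([248, 324], 0.96), ([287, 343], 0.79)]
part2 [([248, 324], 0.96), ([287, 343], 0.79)]
oil_filter []
bin []
cup [([315, 213], 0.74)]
spray_can [([431, 286], 0.67)]
pulley [([380, 357], 0.66), ([186, 324], 0.62)]
socket [([378, 359], 0.76)]
wrench [([293, 414], 0.57)]
top 42.79728051434186 316.78716388458264 243.68226576459057 [[ 0.00951193 -0.99984215 -0.01500653 -0.00647713]
 [-0.98909608 -0.00720196 -0.14709549  0.5097702 ]
 [ 0.14696419  0.01624206 -0.98900845  1.48251224]
 [ 0.          0.          0.          1.        ]]
mouth [([259, 253], 0.93)]
near_eye [([281, 220], 0.92)]
fa
[... 382 characters left out ...]
([292, 275], 0.18)]
{'time_s': 1.6, 'joint_positions': array([ 5.56882341e+01,  9.07576273e+00,  9.15020717e+01,  2.87705455e-04,
        7.94242453e+01, -1.20378695e+01]), 'joint_vel': array([-0.04691289,  0.02198779,  0.0030524 ,  0.01782313, -0.03717374,
       -0.06335809]), 'tau': array([-2.69407485e-05, -3.96007276e+01, -3.31693447e+01, -2.86034165e-04,
        6.69138244e-04, -1.46359042e-05]), 'tool_pos': array([0.21794892, 0.53206615, 0.25629182]), 'tcp_rot': array([-1.79998025e+02, -7.10327108e-04,  1.57726051e+02]), 'ft_force': array([-0.71083427, -0.42122779, -0.85172047]), 'torque': array([-0.03272754, -0.00642309,  0.08513022]), 'finger_force': 0.0, 'width': 0.0854032961003063}
```

View pics/scene0.png

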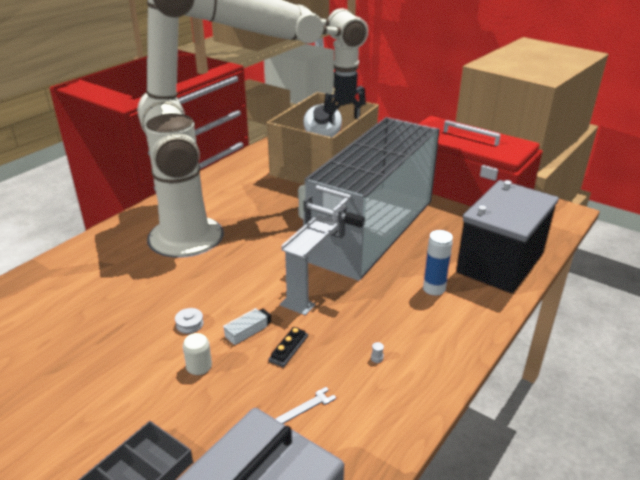

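View pics/top0.png

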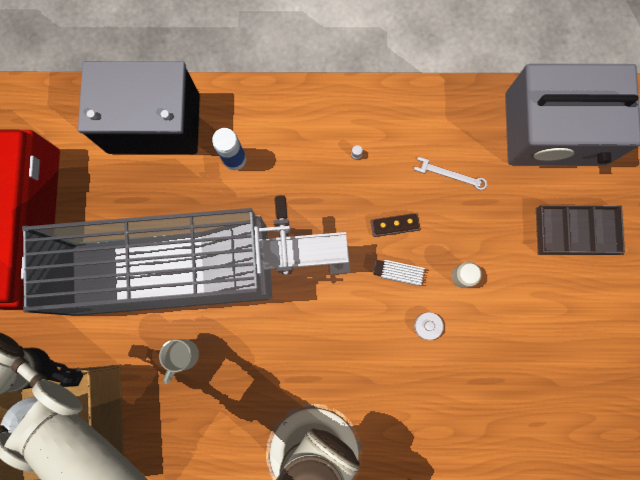

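```bash
cat > h.py <<'E'
import numpy as np,cv2
from rig import arm
from scipy.optimize import least_squares
def K(c):
    f=240/np.tan(np.radians(c["vertical_fov"]/2)); return f
def proj(c,p):
    q=c["view"][:3,:3]@np.asarray(p)+c["view"][:3,3]; return np.array([c["cx"],c["cy"]])+K(c)*q[:2]/q[2]
def back(c,uv,z):
    d=np.array([(uv[0]-c["cx"])/K(c),(uv[1]-c["cy"])/K(c),1]);R=c["view"][:3,:3];o=-R.T@c["view"][:3,3];d=R.T@d
    return (o+d*(z-o[2])/d[2])
def tri(cs,uvs):
    return least_squares(lambda p:np.concatenate([proj(c,p)-u for c,u in zip(cs,uvs)]),[.5,0.1,.2]).x
def blobs(c,lo=100,hi=2500,zt=.034):
    f=c["frame"]; s=cv2.cvtColor(f,cv2.COLOR_BGR2HSV)[...,1]
    m=((s<90)|(f.max(2)<50)).astype(np.uint8); m=cv2.morphologyEx(m,cv2.MORPH_OPEN,np.ones((3,3)))
    out=[]
    for k in cv2.findContours(m,cv2.RETR_EXTERNAL,cv2.CHAIN_APPROX_NONE)[0]:
        if lo<cv2.contourArea(k)<hi:
            w=np.array([back(c,p,zt)[:2] for p in k[:,0]],np.float32)*1000
            r=cv2.minAreaRect(w); b=cv2.boxPoints(r); e=max((b[1]-b[0],b[2]-b[1]),key=np.linalg.norm)
            out.append((np.mean(k[:,0],0).round(),np.round(r[0]),np.round(r[1]),round(float(np.degrees(np.arctan2(e[1],e[0])))%180,1)))
    return out
E
python3 - <<'E'
from h import *
cs=[arm.read_camera(n) for n in("scene","top")]
B={"mouth":(0,0,175),"near_eye":(-60,-58,230),"far_eye":(-60,44,230)}
obs=[]
for n,c in zip(("scene","top"),cs):
    for q in B:
        r=arm.place_of(n,q)
        if r and r[0]["conf"]>.6: obs.append((c,q,np.array(r[0]["location"])))
def W(p,q):
    x,y,z=np.array(q)/1000;C,S=np.cos(p[2]),np.sin(p[2]);return np.array([p[0]+C*x-S*y,p[1]+S*x+C*y,z])
f=lambda p:np.concatenate([proj(c,W(p,B[q]))-u for c,q,u in obs])
s=least_squares(f,[.5,.1,1.57],loss="soft_l1");p=s.x;print("bin",p[:2],np.degrees(p[2]),f(p).round(1).reshape(-1,2).tolist(),[o[1] for o in obs])
for q in[(-60,-94,225),(-200,34,175),(-200,-34,175),(-200,0,175),(490,-90,260),(490,90,260),(-60,54,225)]:print(q,W(p,q).round(3),[proj(c,W(p,q)).round() for c in cs])
for q in("rod","rod_tip","part1"):
    a=[arm.place_of(n,q) for n in("scene","top")]
    if q!="part1": print(q,tri(cs,[a[0][0]["location"],a[1][0]["location"]]))
    else:
        for n,c,l in zip("st",cs,a):
            for d in l: print(n,d["conf"],back(c,d["location"],.017))
for b in blobs(cs[1]):print(b)
E
```

```text
bin [0.46425404 0.12804673] 92.5196887173275 [[1.0, -1.7], [1.3, 2.6], [2.6, -1.4], [1.0, 0.2], [-0.0, 1.4], [1.2, 0.6]] ['mouth', 'near_eye', 'far_eye', 'mouth', 'near_eye', 'far_eye']
(-60, -94, 225) [0.561 0.072 0.225] [array([354., 220.]), array([282., 208.])]
(-200, 34, 175) [ 0.439 -0.073  0.175] [array([280., 247.]), array([347., 266.])]
(-200, -34, 175) [ 0.507 -0.07   0.175] [array([302., 256.]), array([346., 236.])]
(-200, 0, 175) [ 0.473 -0.072  0.175] [array([291., 251.]), array([347., 251.])]
(490, -90, 260) [0.533 0.622 0.26 ] [array([446., 131.]), array([ 25., 216.])]
(490, 90, 260) [0.353 0.614 0.26 ] [array([394., 118.]), array([ 22., 300.])]
(-60, 54, 225) [0.413 0.066 0.225] [array([305., 203.]), array([284., 275.])]
rod [0.56064707 0.07821909 0.22275287]
rod_tip [0.41620698 0.05592139 0.23500625]
s 0.62 [ 0.43987669 -0.20210527  0.017     ]
s 0.56 [ 0.54801599 -0.1967651   0.017     ]
t 0.89 [ 0.56091531 -0.19595049  0.017     ]
t 0.84 [ 0.43789891 -0.19932528  0.017     ]
(array([176., 359.]), array([230., 339.]), array([ 84., 112.]), 123.6)
(array([428., 326.]), array([ 311., -275.]), array([68., 68.]), 134.8)
(array([466., 275.]), array([ 436., -370.]), array([62., 69.]), 90.4)
(array([402., 272.]), array([ 440., -213.]), array([102.,  47.]), 78.3)
(array([446., 172.]), array([ 691., -332.]), array([174.,  37.]), 71.1)
(array([ 34., 167.]), array([702., 722.]), array([24., 60.]), 179.9)
(array([356., 152.]), array([ 748., -100.]), array([25., 34.]), 179.9)
(array([225., 142.]), array([771., 235.]), array([81., 64.]), 27.5)
```

```bash
python3 - <<'E'
import cv2
f=cv2.imread("pics/top0.png");cv2.imwrite("pics/crop1.png",cv2.resize(f[195:320,10:440],(800,233)) if 0 else cv2.resize(f[190:320,220:440],None,fx=3.6,fy=3.6,interpolation=cv2.INTER_CUBIC))
cv2.imwrite("pics/crop2.png",cv2.resize(f[190:330,10:280],None,fx=2.9,fy=2.9,interpolation=cv2.INTER_CUBIC))
E
```

```text
(no output)
```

View pics/crop1.png

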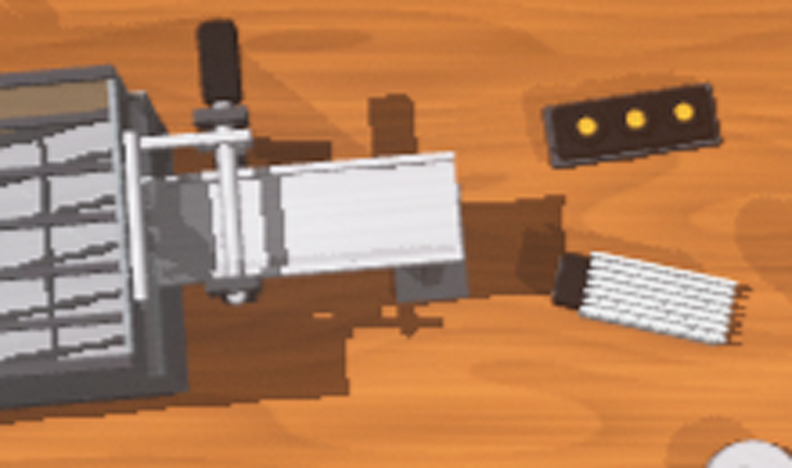

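View pics/crop2.png

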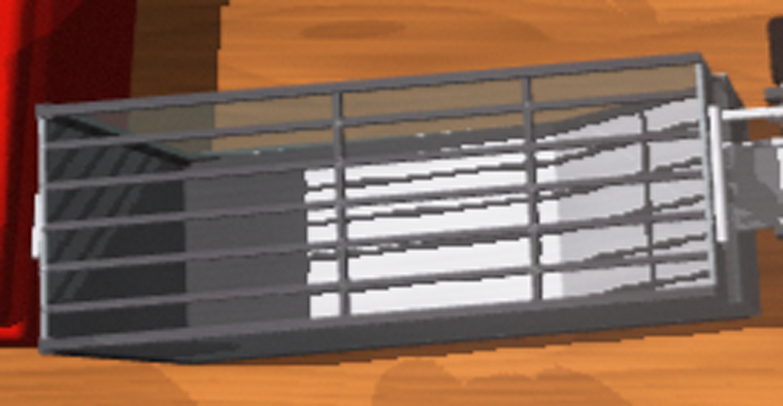

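```bash
python3 - <<'E'
from h import *
cs=[arm.read_camera(n) for n in("scene","top")]
P=[((0,0,175),0,(330,216)),((-60,-58,230),0,(344,213)),((-60,44,230),0,(308,205)),((0,0,175),1,(259,253)),((-60,-58,230),1,(281,220)),
((0,-90,260),1,(251.4,209)),((490,-90,260),1,(23.1,226.6)),((490,90,260),1,(24.5,310.7)),((0,90,260),1,(256,290)),((-200,-34,183),1,(346.4,232.5)),((-200,34,183),1,(349.2,262.8))]
def W(p,q):
    x,y,z=np.array(q)/1000;C,S=np.cos(p[2]),np.sin(p[2]);return np.array([p[0]+C*x-S*y,p[1]+S*x+C*y,z])
f=lambda p:np.concatenate([proj(cs[k],W(p,q))-u for q,k,u in P])
p=least_squares(f,[.5,.1,1.57],loss="soft_l1").x;print(p[:2],np.degrees(p[2]),f(p).round(1).reshape(-1,2).tolist())
for q in[(-60,-94,225),(-200,0,175),(-140,0,175),(-240,0,175)]:print(q,W(p,q).round(4))
for C in([(563,253),(738,283),(727,344),(553,303)],[(545,105),(708,84),(720,143),(555,166)]):
    w=np.array([back(cs[1],(u/3.6+220,v/3.6+190),.032)[:2] for u,v in C])*1000
    e=w[1]-w[0]+w[2]-w[3];print(w.mean(0).round(1),np.degrees(np.arctan2(e[1],e[0])).round(1),np.linalg.norm(e)/2)
E
```

```text
[0.46387602 0.12619954] 95.14648735016839 [[4.5, -0.1], [-1.0, 1.1], [0.4, -1.5], [-0.3, 1.5], [0.6, 2.6], [0.2, -1.3], [0.3, -0.2], [-0.3, 0.0], [1.1, 1.7], [-0.4, -0.7], [-0.6, -1.0]]
(-60, -94, 225) [0.5629 0.0749 0.225 ]
(-200, 0, 175) [ 0.4818 -0.073   0.175 ]
(-140, 0, 175) [ 0.4764 -0.0132  0.175 ]
(-240, 0, 175) [ 0.4854 -0.1128  0.175 ]
[ 441.1 -206.3] -101.1 121.5036360887698
[ 560.4 -198.4] -81.9 114.8954833813093
```

>>> apply_moves --commands '[[[0,0,-25],-6.85,100],[[0,0,-25],-6.85,100],[[0,0,-25],-6.85,100],[[0,0,-25],-6.85,100],[[-22,-34,0],0,60],[[-22,-34,0],0,60],[[-22,-34,0],0,60],[[-22,-34,0],0,60]]'

```text
time_s: 3.07
tool_pos: [0.3184, 0.4031, 0.3565]
tcp_rot: [180.0, 0.0, -174.8]
ft_force: [0.8, 0.5, -0.0]
width: 0.051
finger_force: 0.0
```

>>> apply_moves --commands '[[[-22,-34,0],0,60],[[-22,-34,0],0,60],[[-22,-34,0],0,60],[[-22,-34,0],0,60],[[-22,-34,0],0,60],[[-22,-34,0],0,60],[[-22,-34,0],0,60],[[-22,-34,0],0,60]]'

```text
time_s: 3.73
tool_pos: [0.5183, 0.1474, 0.3565]
tcp_rot: [180.0, 0.0, -174.9]
ft_force: [0.8, 0.8, 0.7]
width: 0.0515
finger_force: 0.0
```

```bash
cat >> h.py <<'E'
BO=np.array([.46388,.1262]);BY=np.radians(95.15)
def st(goal=None,yaw=None):
    "print TCP in bin frame (mm), shift to the goal (bin mm) in tool axes, spin to world yaw"
    o=arm.get_obs();d=o["tool_pos"][:2]-BO;C,S=np.cos(BY),np.sin(BY)
    b=1000*np.array([C*d[0]+S*d[1],-S*d[0]+C*d[1],o["tool_pos"][2]])
    y=o["tcp_rot"][2];print("t",o["time_s"],"bin",b.round(1),"yaw-bin",round(y-95.15,2),"F",o["ft_force"].round(1),"w",round(o["width"]*1000,1),"g",round(o["finger_force"],1),"q",o["joint_positions"].round(0))
    if goal is not None:
        e=np.array(goal)-b;a=np.radians(y-95.15);print("shift",round(np.cos(a)*e[0]+np.sin(a)*e[1],1),round(np.sin(a)*e[0]-np.cos(a)*e[1],1),round(-e[2],1))
def w2b(p):
    d=np.array(p[:2])/1000-BO;C,S=np.cos(BY),np.sin(BY);return 1000*np.array([C*d[0]+S*d[1],-S*d[0]+C*d[1]])
E
python3 - <<'E'
from h import *
st((-60,-100,231))
for p in((441.1,-206.3),(560.4,-198.4)):print(w2b(p))
E
```

```text
t 3.7333 bin [ 16.3 -56.1 356.5] yaw-bin -270.04 F [0.8 0.8 0.7] w 51.5 g 0.0 q [  3.   1.  89.   0.  90. -92.]
shift -44.0 -76.2 125.5
[-329.11292258   52.53439435]
[-331.9535963   -66.99313626]
```

>>> apply_moves --commands '[[[-22,-38,0],0,60],[[-22,-38,0],0,60],[[0,0,40],0,60],[[0,0,40],0,60],[[0,0,30],0,60],[[0,0,0],0,60]]'

```text
time_s: 4.23
tool_pos: [0.5613, 0.081, 0.2384]
tcp_rot: [179.9, -0.8, -174.9]
ft_force: [0.0, -0.0, -0.1]
width: 0.0513
finger_force: 0.0
```

```bash
python3 - <<'E'
from h import *
st((-60,-100,231))
c=arm.read_camera("top");s=arm.read_camera("scene")
cv2.imwrite("pics/a.png",np.hstack([cv2.resize(c["frame"][150:300,220:340],None,fx=3,fy=3),cv2.resize(s["frame"][150:300,280:410],None,fx=3,fy=3)]))
E
```

```text
t 4.2333 bin [-53.7 -92.9 238.4] yaw-bin -270.07 F [ 0.  -0.  -0.1] w 51.3 g 0.0 q [ -4.   9.  93.   0.  78. -99.]
shift -7.1 -6.3 7.4
```

View pics/a.png

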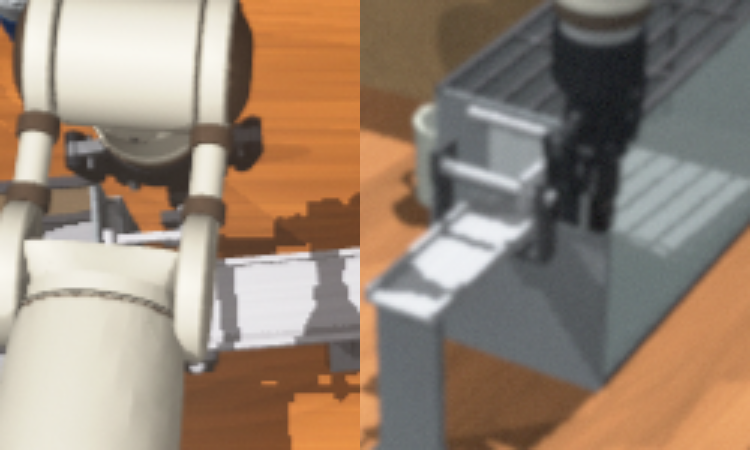

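>>> apply_moves --commands '[[[-7,-6,7],0,60],[[0,0,0],0,60],[[0,0,0],0,40],[[0,0,0],0,30],[[0,0,0],0,20],[[0,0,0],0,10],[[0,0,0],0,5],[[0,0,0],0,5]]' --newtons 40

```text
time_s: 5.0
tool_pos: [0.5736, 0.0759, 0.2406]
tcp_rot: [-180.0, 0.1, -174.9]
ft_force: [1.4, 0.6, 5.9]
width: 0.0233
finger_force: 42.6
```

```bash
python3 - <<'E'
from h import *
st((-60,-100,231))
E
```

```text
t 5.0 bin [ -60.  -104.7  240.6] yaw-bin -270.02 F [1.4 0.6 5.9] w 23.3 g 42.6 q [  -4.   10.   92.    0.   78. -100.]
shift 4.7 -0.0 9.6
```

>>> apply_moves --commands '[[[0,0,-3],0,0],[[-10,0,0],0,0],[[-20,0,0],0,0],[[-20,0,0],0,0],[[-20,0,0],0,0],[[-20,0,0],0,0],[[-30,0,0],0,0],[[-30,0,0],0,0]]' --newtons 60

```text
time_s: 5.67
tool_pos: [0.7225, 0.0895, 0.241]
tcp_rot: [180.0, -0.2, -174.9]
ft_force: [-0.1, -0.1, -1.0]
width: 0.0229
finger_force: 63.3
```

```bash
python3 - <<'E'
from h import *
st()
s=arm.read_camera("scene");t=arm.read_camera("top")
cv2.imwrite("pics/b.png",np.hstack([cv2.resize(s["frame"][130:300,280:430],None,fx=2.6,fy=2.6),cv2.resize(t["frame"][100:270,200:340],None,fx=2.6,fy=2.6)]))
E
```

```text
t 5.6667 bin [ -59.8 -254.3  241. ] yaw-bin -270.02 F [-0.1 -0.1 -1. ] w 22.9 g 63.3 q [ -2.  33.  63.   0.  84. -98.]
```

View pics/b.png

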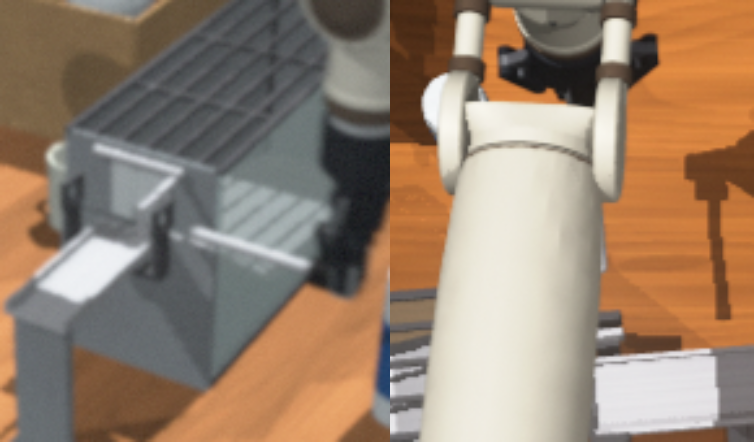

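>>> apply_moves --commands '[[[0,0,40],0,0],[[0,0,40],0,0],[[0,0,40],0,0],[[0,0,40],0,0],[[0,0,35],0,0],[[0,0,10],0,0],[[0,0,3],0,0],[[0,0,2],0,0]]'

```text
time_s: 6.43
tool_pos: [0.7227, 0.0892, 0.0333]
tcp_rot: [-180.0, 0.1, -174.9]
ft_force: [0.2, -0.0, -0.4]
width: 0.0229
finger_force: 63.3
```

>>> apply_moves --commands '[[[0,0,2],0,0],[[0,0,0],0,0]]'

```text
time_s: 6.6
tool_pos: [0.724, 0.0892, 0.033]
tcp_rot: [-180.0, 0.2, -174.9]
ft_force: [-0.7, 0.1, -1.3]
width: 0.0229
finger_force: 63.3
```

>>> apply_moves --commands '[[[0,0,2],0,0],[[0,0,0],0,0],[[0,0,0],0,0]]'

```text
time_s: 6.85
tool_pos: [0.7227, 0.0892, 0.0291]
tcp_rot: [-180.0, 0.1, -174.9]
ft_force: [-0.6, 0.7, -2.0]
width: 0.0225
finger_force: 63.3
```

>>> apply_moves --commands '[[[0,0,0],0,40],[[0,0,0],0,60],[[0,0,0],0,60],[[0,0,-20],0,60],[[0,0,-40],0,80],[[0,0,-40],0,80],[[0,0,-20],0,80],[[23,-34,0],0,80]]'

```text
time_s: 7.52
tool_pos: [0.7084, 0.058, 0.1574]
tcp_rot: [-180.0, 1.0, -174.5]
ft_force: [1.4, -0.6, 0.8]
width: 0.0685
finger_force: 0.0
```

>>> apply_moves --commands '[[[23,-34,0],0,80],[[23,-34,0],0,80],[[23,-34,0],0,80],[[23,-34,0],0,80],[[23,-34,0],0,80],[[23,-34,0],0,80],[[23,-34,0],0,80],[[0,0,0],7,80]]'

```text
time_s: 8.18
tool_pos: [0.5605, -0.2044, 0.1489]
tcp_rot: [-179.8, -0.0, 177.8]
ft_force: [0.3, 0.3, -0.5]
width: 0.0685
finger_force: 0.0
```

>>> apply_moves --commands '[[[0,0,0],7,80],[[0,0,0],7,80],[[0,0,0],7,80],[[0,0,0],7,80],[[0,0,0],7,80],[[0,0,0],7,80],[[0,0,0],7,80],[[0,0,0],7,80]]'

```text
time_s: 8.85
tool_pos: [0.5634, -0.1982, 0.1486]
tcp_rot: [180.0, 0.0, 121.8]
ft_force: [-0.7, 0.9, -0.2]
width: 0.0681
finger_force: 0.0
```

```bash
python3 - <<'E'
from h import *
s=arm.read_camera("scene");t=arm.read_camera("top")
st((-332,-67,60))
for n,c in(("scene",s),("top",t)):
  for q in("part1","part2"):
    for d in arm.place_of(n,q): b=back(c,d["location"],.017)*1000;print(n,q,round(d["conf"],2),b[:2].round(),w2b(b).round())
for b in blobs(t):print(b)
cv2.imwrite("pics/c.png",np.vstack([cv2.resize(s["frame"][200:420,150:470],None,fx=1.8,fy=1.8)[:300],cv2.resize(t["frame"][130:300,200:520],None,fx=1.8,fy=1.8)[:300]]))
E
```

```text
t 8.95 bin [-332.   -70.   148.6] yaw-bin 26.95 F [ 0.8 -0.3 -0.8] w 68.2 g 0.0 q [-31.  18.  93.  -0.  68. -63.]
shift 1.4 -2.7 88.6
scene part1 0.96 [ 556. -199.] [-333.  -63.]
scene part1 0.88 [ 434. -205.] [-327.   60.]
scene part2 0.96 [ 556. -199.] [-333.  -63.]
scene part2 0.88 [ 434. -205.] [-327.   60.]
top part1 0.74 [ 437. -208.] [-331.   57.]
top part1 0.7 [241. 322.] [215. 204.]
top part1 0.46 [ 557. -201.] [-334.  -63.]
top part1 0.41 [488. 142.] [ 13. -26.]
top part2 0.74 [ 437. -208.] [-331.   57.]
top part2 0.7 [241. 322.] [215. 204.]
top part2 0.46 [ 557. -201.] [-334.  -63.]
top part2 0.41 [488. 142.] [ 13. -26.]
(array([428., 326.]), array([ 311., -275.]), array([65., 68.]), 90.5)
(array([466., 275.]), array([ 435., -370.]), array([59., 69.]), 90.4)
(array([ 34., 167.]), array([702., 722.]), array([24., 60.]), 179.9)
(array([356., 152.]), array([ 748., -100.]), array([25., 34.]), 179.9)
(array([225., 142.]), array([771., 235.]), array([81., 64.]), 27.5)
```

View pics/c.png

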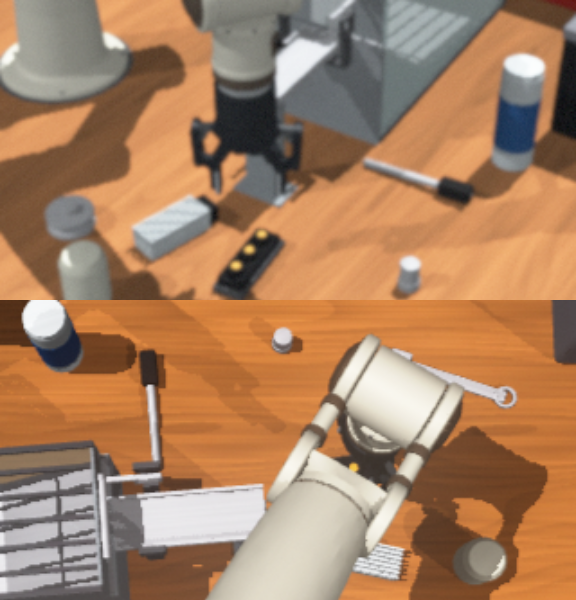

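>>> apply_moves --commands '[[[0,0,0],7,80],[[0,0,0],7,80],[[0,0,0],7,80],[[0,0,0],3,80],[[-1,-5,38],0,80],[[0,0,38],0,80],[[0,0,38],0,80],[[0,0,5],0,80]]'

```text
time_s: 9.82
tool_pos: [0.5535, -0.197, 0.0222]
tcp_rot: [-179.4, -0.5, 98.2]
ft_force: [-1.2, 1.5, -0.8]
width: 0.0683
finger_force: 0.0
```

>>> apply_moves --commands '[[[0,0,0],0,60],[[0,0,0],0,45],[[0,0,0],0,30],[[0,0,0],0,30],[[0,0,0],0,20],[[0,0,0],0,20]]' --newtons 60

```text
time_s: 10.32
tool_pos: [0.5598, -0.2006, 0.0314]
tcp_rot: [179.9, 0.1, 98.1]
ft_force: [-0.2, 1.0, 5.4]
width: 0.0426
finger_force: 64.0
```

```bash
python3 - <<'E'
from h import *
st((-140,0,215))
E
```

```text
t 10.3167 bin [-334.1  -66.2   31.4] yaw-bin 2.99 F [-0.2  1.   5.4] w 42.6 g 64.0 q [-31.  27.  97.  -0.  56. -39.]
shift 197.2 -55.9 -183.6
```

>>> apply_moves --commands '[[[0,0,-30],0,20],[[0,0,-40],0,20],[[0,0,-40],0,20],[[0,0,-40],0,20],[[0,0,-40],0,20],[[0,0,-25],3,20],[[36,-13,0],0,20],[[36,-13,0],0,20]]'

```text
time_s: 10.98
tool_pos: [0.5271, -0.1314, 0.2471]
tcp_rot: [179.7, 0.2, 95.0]
ft_force: [-0.2, 1.9, -5.6]
width: 0.0436
finger_force: 41.2
```

>>> apply_moves --commands '[[[36,-13,0],0,20],[[36,-13,0],0,20],[[30,-10,0],0,20],[[15,-4,0],0,20],[[0,0,0],0,20],[[0,0,0],0,20]]'

```text
time_s: 11.48
tool_pos: [0.4754, -0.0169, 0.2442]
tcp_rot: [180.0, 0.0, 95.2]
ft_force: [0.2, -0.7, -4.8]
width: 0.043
finger_force: 68.6
```

```bash
python3 - <<'E'
from h import *
st((-145,0,209))
s=arm.read_camera("scene");t=arm.read_camera("top")
cv2.imwrite("pics/d.png",np.hstack([cv2.resize(s["frame"][140:330,240:390],None,fx=3,fy=3)[:560],cv2.resize(t["frame"][170:360,260:370],None,fx=3,fy=3)[:560]]))
E
```

```text
t 11.4833 bin [-143.6    1.3  244.2] yaw-bin 0.07 F [ 0.2 -0.7 -4.8] w 43.0 g 68.6 q [-17.  -5. 108.  -0.  78. -22.]
shift -1.4 1.3 35.2
```

View pics/d.png

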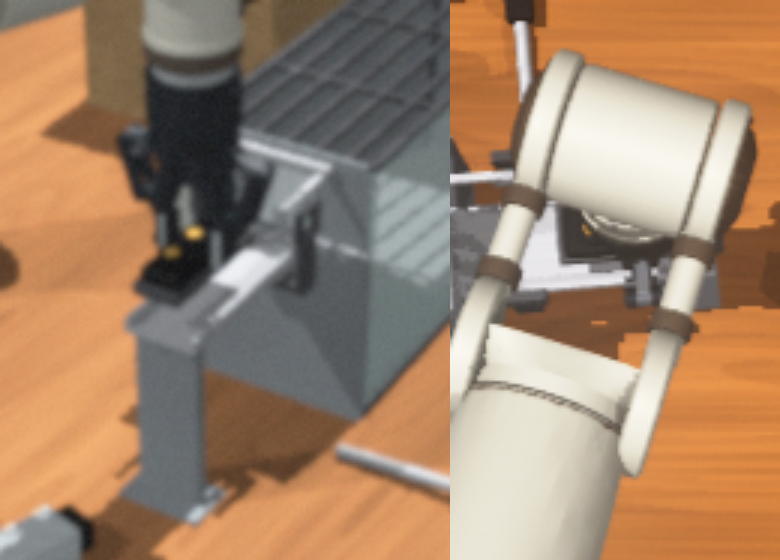

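>>> apply_moves --commands '[[[-1,1,15],0,20],[[0,0,10],0,20],[[0,0,5],0,20],[[0,0,4],0,20],[[0,0,2],0,20],[[0,0,0],0,20],[[0,0,0],0,20]]'

```text
time_s: 12.17
tool_pos: [0.4772, -0.0185, 0.2086]
tcp_rot: [180.0, 0.0, 95.1]
ft_force: [0.1, 0.2, -3.7]
width: 0.0434
finger_force: 68.6
```

>>> apply_moves --commands '[[[0,0,2],0,20],[[0,0,0],0,20],[[0,0,0],0,20]]'

```text
time_s: 12.42
tool_pos: [0.4771, -0.0184, 0.2065]
tcp_rot: [180.0, 0.0, 95.1]
ft_force: [0.4, -1.1, -3.6]
width: 0.0431
finger_force: 68.6
```

>>> apply_moves --commands '[[[0,0,1.5],0,35],[[0,0,0],0,55],[[0,0,0],0,62],[[0,0,0],0,65],[[0,0,-25],0,65],[[0,0,-35],0,65],[[-30,0,0],0,30],[[-30,0,0],0,0]]'

```text
time_s: 13.08
tool_pos: [0.484, -0.0786, 0.268]
tcp_rot: [179.7, 0.2, 95.3]
ft_force: [0.4, -0.6, -0.8]
width: 0.0324
finger_force: 0.0
```

>>> apply_moves --commands '[[[-32,0,0],0,0],[[0,0,0],0,0],[[0,0,20],0,0],[[0,0,20],0,0],[[0,0,6],0,0],[[0,0,0],0,0]]'

```text
time_s: 13.58
tool_pos: [0.4841, -0.1092, 0.217]
tcp_rot: [-179.8, -0.1, 95.1]
ft_force: [-0.5, 0.6, -0.7]
width: -0.0
finger_force: 0.0
```

```bash
python3 - <<'E'
from h import *
st((-230,0,218))
s=arm.read_camera("scene");t=arm.read_camera("top")
for n,c in(("scene",s),("top",t)):
    for d in arm.place_of(n,"part2"): print(n,round(d["conf"],2),np.round(d["location"]),w2b(back(c,d["location"],.192)*1000).round(),w2b(back(c,d["location"],.017)*1000).round())
cv2.imwrite("pics/e.png",np.hstack([cv2.resize(s["frame"][140:330,240:390],None,fx=3,fy=3)[:560],cv2.resize(t["frame"][170:360,260:370],None,fx=3,fy=3)[:560]]))
E
```

```text
t 13.5833 bin [-236.2    1.   217. ] yaw-bin -0.02 F [-0.5  0.6 -0.7] w -0.0 g 0.0 q [-27.  -1. 106.   0.  75. -32.]
shift 6.2 1.0 -1.0
scene 0.86 [303. 234.] [-141.   10.] [ 85. 156.]
scene 0.62 [249. 328.] [-491.  -83.] [-339.   43.]
top 0.96 [324. 248.] [-148.   -1.] [-149.  -26.]
top 0.78 [395. 274.] [-300.   70.] [-321.   54.]
```

View pics/e.png

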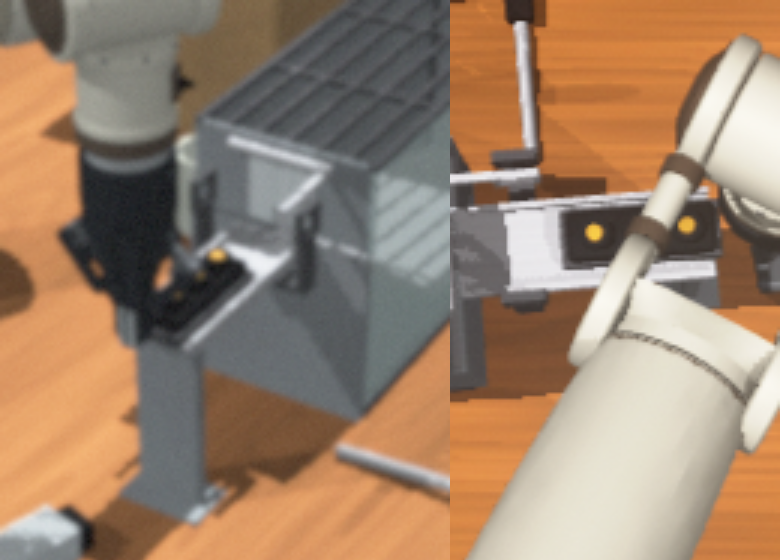

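>>> apply_moves --commands '[[[15,0,0],0,0],[[20,0,0],0,0],[[20,0,0],0,0],[[20,0,0],0,0],[[20,0,0],0,0],[[20,0,0],0,0],[[15,0,0],0,0],[[10,0,0],0,0]]'

```text
time_s: 14.45
tool_pos: [0.4735, 0.0297, 0.2204]
tcp_rot: [179.8, 0.2, 95.2]
ft_force: [0.4, -6.0, 0.3]
width: 0.0002
finger_force: 2.9
```

>>> apply_moves --commands '[[[10,0,0],0,0],[[10,0,0],0,0],[[10,0,0],0,0],[[10,0,0],0,0],[[0,0,0],0,0],[[0,0,0],0,0]]'

```text
time_s: 14.95
tool_pos: [0.4695, 0.0696, 0.2196]
tcp_rot: [179.9, -0.0, 95.2]
ft_force: [0.1, -0.1, -0.3]
width: 0.0
finger_force: 0.0
```

```bash
python3 - <<'E'
from h import *
st((-53,0,218))
s=arm.read_camera("scene");t=arm.read_camera("top")
cv2.imwrite("pics/f.png",np.hstack([cv2.resize(s["frame"][140:330,240:450],None,fx=2.5,fy=2.5),cv2.resize(t["frame"][170:360,180:285],None,fx=2.5,fy=2.5)]))
E
```

```text
t 14.95 bin [-56.8  -0.5 219.6] yaw-bin 0.0 F [ 0.1 -0.1 -0.3] w 0.0 g 0.0 q [ -6.  -4. 110.   0.  75. -11.]
shift 3.8 -0.5 1.6
```

View pics/f.png

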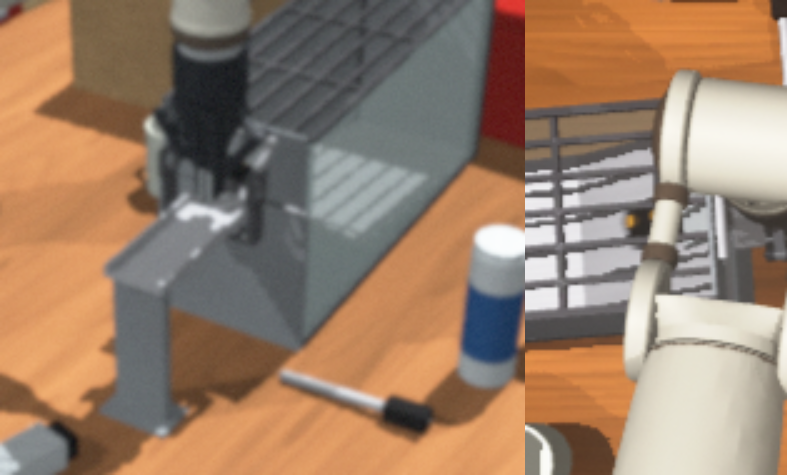

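>>> apply_moves --commands '[[[-35,0,-5],0,0],[[-40,0,0],0,0],[[-40,0,0],0,0],[[-40,0,0],0,0],[[-40,-10,0],0,80],[[-40,-23,0],0,80],[[-35,-23,0],0,80],[[0,0,0],5.3,80]]'

```text
time_s: 15.72
tool_pos: [0.4365, -0.2065, 0.2237]
tcp_rot: [-179.9, 0.1, 89.4]
ft_force: [-0.2, 0.5, -0.4]
width: 0.0485
finger_force: 0.0
```

>>> apply_moves --commands '[[[0,0,30],5.5,80],[[0,0,35],5.5,80],[[0,0,0],0,80],[[0,0,0],0,80]]'

```text
time_s: 16.05
tool_pos: [0.438, -0.1995, 0.1573]
tcp_rot: [-179.7, -0.2, 78.9]
ft_force: [-0.0, -0.2, -0.3]
width: 0.0682
finger_force: 0.0
```

```bash
python3 - <<'E'
from h import *
s=arm.read_camera("scene");t=arm.read_camera("top")
st((-328,56,31))
for n,c in(("scene",s),("top",t)):
    for d in arm.place_of(n,"part1"): print(n,round(d["conf"],2),np.round(d["location"]),w2b(back(c,d["location"],.017)*1000).round())
cv2.imwrite("pics/g.png",np.hstack([cv2.resize(s["frame"][200:400,170:330],None,fx=2.5,fy=2.5),cv2.resize(t["frame"][190:390,120:280],None,fx=2.5,fy=2.5)]))
E
```

```text
t 16.15 bin [-323.7   52.9  160.5] yaw-bin -16.19 F [1.2 0.6 0.4] w 68.2 g 0.0 q [-39.   1. 111.   0.  67. -28.]
shift -5.0 -1.7 129.5
scene 0.83 [248. 323.] [-327.   56.]
top 0.8 [394. 275.] [-319.   57.]
top 0.69 [ 94. 278.] [432.   3.]
```

View pics/g.png

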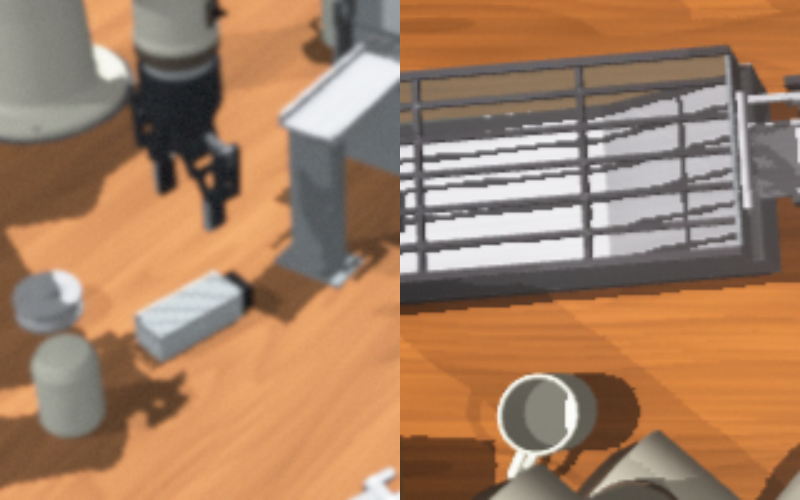

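>>> apply_moves --commands '[[[-4,-2,40],0,80],[[0,0,40],0,80],[[0,0,38],0,80],[[0,0,11],0,80],[[0,0,0],0,60],[[0,0,0],0,45],[[0,0,0],0,30],[[0,0,0],0,30]]'

```text
time_s: 16.92
tool_pos: [0.4381, -0.205, 0.032]
tcp_rot: [179.8, 0.1, 78.8]
ft_force: [0.4, 0.9, -4.0]
width: 0.0431
finger_force: 61.3
```

>>> apply_moves --commands '[[[0,0,0],0,20],[[0,0,0],0,20],[[0,0,0],0,20]]'

```text
time_s: 17.17
tool_pos: [0.4381, -0.205, 0.0319]
tcp_rot: [179.8, 0.1, 78.8]
ft_force: [-0.2, 0.6, 8.0]
width: 0.0431
finger_force: 62.7
```

```bash
python3 - <<'E'
from h import *
st((-145,0,241))
E
```

```text
t 17.1667 bin [-327.6   55.4   31.9] yaw-bin -16.31 F [-0.2  0.6  8. ] w 43.1 g 62.7 q [-39.  14. 115.  -0.  51. -28.]
shift 190.8 1.9 -209.1
```

>>> apply_moves --commands '[[[0,0,-30],0,20],[[0,0,-40],0,20],[[0,0,-40],0,20],[[0,0,-40],0,20],[[0,0,-35],-5.4,20],[[0,0,-28],-5.4,20],[[0,0,0],-5.5,20],[[36,11,0],0,20]]'

```text
time_s: 17.83
tool_pos: [0.4451, -0.1721, 0.2461]
tcp_rot: [179.8, 0.5, 95.1]
ft_force: [1.4, -0.1, -3.7]
width: 0.0431
finger_force: 63.5
```

>>> apply_moves --commands '[[[36,11,0],0,20],[[36,11,0],0,20],[[35,11,0],0,20],[[28,8,0],0,20],[[10,3,0],0,20],[[0,0,0],0,20],[[0,0,0],0,20]]'

```text
time_s: 18.42
tool_pos: [0.475, -0.0187, 0.2427]
tcp_rot: [-180.0, 0.0, 95.2]
ft_force: [0.1, 0.5, -3.5]
width: 0.043
finger_force: 63.5
```

```bash
python3 - <<'E'
from h import *
s=arm.read_camera("scene");t=arm.read_camera("top")
st((-145,0,209))
for n,c in(("scene",s),("top",t)):
    for d in arm.place_of(n,"part1"): print(n,round(d["conf"],2),np.round(d["location"]),w2b(back(c,d["location"],.225)*1000).round())
E
```

```text
t 18.5167 bin [-146.4    1.9  242.8] yaw-bin -0.09 F [-0.1 -0.4 -4.4] w 43.0 g 63.5 q [-17.  -5. 108.  -0.  78. -22.]
shift 1.4 1.9 33.8
scene 0.76 [305. 223.] [-137.    6.]
top 0.87 [ 96. 277.] [351.  28.]
top 0.48 [321. 248.] [-141.    5.]
```

Lower by 37.

>>> apply_moves --commands '[[[0,2,15],0,20],[[0,0,10],0,20],[[0,0,6],0,20],[[0,0,3],0,20],[[0,0,2],0,20],[[0,0,1],0,20],[[0,0,0],0,20],[[0,0,0],0,20]]'

```text
time_s: 19.28
tool_pos: [0.4772, -0.0188, 0.2069]
tcp_rot: [-180.0, 0.0, 95.1]
ft_force: [-5.7, 0.4, 5.1]
width: 0.0432
finger_force: 64.6
```

>>> apply_moves --commands '[[[0,0,0],0,35],[[0,0,0],0,55],[[0,0,0],0,62],[[0,0,0],0,65],[[0,0,-25],0,65],[[0,0,-35],0,65],[[-30,0,0],0,30],[[-30,0,0],0,0]]'

```text
time_s: 19.95
tool_pos: [0.4845, -0.0788, 0.2689]
tcp_rot: [179.6, 0.2, 95.3]
ft_force: [0.2, -0.6, -1.0]
width: 0.032
finger_force: 0.0
```

>>> apply_moves --commands '[[[-30,0,0],0,0],[[0,0,0],0,0],[[0,0,20],0,0],[[0,0,20],0,0],[[0,0,8],0,0],[[0,0,0],0,0]]'

```text
time_s: 20.45
tool_pos: [0.4841, -0.1073, 0.2155]
tcp_rot: [-179.8, -0.1, 95.1]
ft_force: [0.6, 0.1, 0.1]
width: 0.0004
finger_force: 0.0
```

```bash
python3 - <<'E'
from h import *
s=arm.read_camera("scene");t=arm.read_camera("top")
st((-230,0,218))
for n,c in(("scene",s),("top",t)):
    for d in arm.place_of(n,"part1"): print(n,round(d["conf"],2),np.round(d["location"]),w2b(back(c,d["location"],.192)*1000).round())
E
```

```text
t 20.55 bin [-235.2   -0.6  218.3] yaw-bin -0.0 F [ 0.4 -0.8 -0.1] w -0.1 g 0.0 q [-26.  -1. 106.   0.  74. -32.]
shift 5.2 -0.6 0.3
scene 0.84 [303. 236.] [-149.    4.]
top 0.98 [320. 245.] [-139.   -7.]
top 0.79 [ 92. 277.] [371.  22.]
top 0.57 [184. 356.] [175. 211.]
```

>>> apply_moves --commands '[[[15,0,0],0,0],[[20,0,0],0,0],[[20,0,0],0,0],[[20,0,0],0,0],[[15,0,0],0,0]]'

```text
time_s: 21.07
tool_pos: [0.4781, -0.018, 0.2194]
tcp_rot: [179.8, 0.1, 95.2]
ft_force: [-0.1, -2.6, 0.4]
width: -0.0003
finger_force: 1.3
```

>>> apply_moves --commands '[[[20,0,0],0,0],[[20,0,0],0,0],[[10,0,0],0,0],[[10,0,0],0,0],[[10,0,0],0,0],[[10,0,0],0,0],[[10,0,0],0,0],[[0,0,0],0,0]]'

```text
time_s: 21.73
tool_pos: [0.4703, 0.0718, 0.2195]
tcp_rot: [179.8, 0.0, 95.2]
ft_force: [-0.4, 0.5, 0.6]
width: 0.0
finger_force: 0.0
```

```bash
python3 - <<'E'
from h import *
s=arm.read_camera("scene");t=arm.read_camera("top")
st((-55,0,218))
for n,c in(("scene",s),("top",t)):
    for d in arm.place_of(n,"part1"): print(n,round(d["conf"],2),np.round(d["location"]),w2b(back(c,d["location"],.192)*1000).round())
E
```

```text
t 21.8333 bin [-55.2  -0.6 218.2] yaw-bin 0.0 F [-0.2 -1.  -0. ] w 0.5 g 0.0 q [ -6.  -4. 110.   0.  75. -11.]
shift 0.2 -0.6 0.2
scene 0.56 [339. 209.] [11. -7.]
top 0.83 [ 92. 275.] [371.  19.]
top 0.42 [246. 260.] [28. 12.]
```

>>> apply_moves --commands '[[[-30,0,0],0,0],[[-40,0,0],0,0],[[-25,0,-20],0,0],[[0,0,-40],0,0],[[0,0,-25],0,0],[[0,41,0],0,0],[[0,41,0],-7,60]]'

```text
time_s: 22.52
tool_pos: [0.561, -0.0171, 0.3069]
tcp_rot: [179.6, 0.2, 102.0]
ft_force: [0.0, -0.7, 0.7]
width: 0.0106
finger_force: 0.0
```

```bash
python3 - <<'E'
from h import *
s=arm.read_camera("scene");t=arm.read_camera("top")
st((-60,-245,300))
for n,c in(("scene",s),("top",t)):
  for q in("part1","rod","rod_tip"):
    for d in arm.place_of(n,q): print(n,q,round(d["conf"],2),np.round(d["location"]),w2b(back(c,d["location"],.012 if q=="rod" else .006)*1000).round())
  print(n,[proj(c,(*(BO+0),.175)) ])
cv2.imwrite("pics/i.png",np.hstack([cv2.resize(s["frame"][170:310,290:440],None,fx=2.6,fy=2.6),cv2.resize(t["frame"][130:330,60:300][:140],None,fx=1.7,fy=2.6)]))
cv2.imwrite("pics/top_i.png",t["frame"]);cv2.imwrite("pics/scene_i.png",s["frame"])
E
```

```text
t 22.6167 bin [-151.1  -85.3  299.4] yaw-bin 7.12 F [-1.5  0.2 -1.4] w 25.8 g 0.0 q [-14.   6.  90.   0.  84. -26.]
shift 70.6 169.7 -0.6
scene rod 0.57 [403. 306.] [ -61. -241.]
scene rod_tip 0.96 [353. 287.] [-53. -90.]
scene rod_tip 0.74 [332. 270.] [-15.  -5.]
scene [array([334.50065438, 215.90959767])]
top part1 0.84 [ 98. 276.] [426.  -3.]
top part1 0.76 [141. 273.] [318.  -1.]
top rod 0.6 [280. 170.] [ -54. -236.]
top rod_tip 0.45 [284. 226.] [-54. -91.]
top [array([258.69166139, 254.46836912])]
```

```bash
python3 - <<'E'
from h import *
t=arm.read_camera("top");f=t["frame"];m=np.zeros(f.shape[:2],np.uint8)
r=f[135:240,262:305];hs=cv2.cvtColor(r,cv2.COLOR_BGR2HSV)
for name,mk,z in(("handle",r.max(2)<60,.022),("rod",(hs[...,1]<70)&(hs[...,2]>120),.009)):
    n,l,s,c=cv2.connectedComponentsWithStats(mk.astype(np.uint8))
    for i in range(1,n):
        if s[i,4]>40:
            v,u=np.where(l==i);w=np.array([w2b(back(t,(a+262,b+135),z)*1000) for a,b in zip(u,v)])
            e=np.linalg.svd(w-w.mean(0),full_matrices=False)[2][0];print(name,s[i],w.mean(0).round(1),w.min(0).round(),w.max(0).round(),np.degrees(np.arctan2(e[1],e[0])).round(1)%180)
E
```

```text
rod [  17    0   26   58 1003] [ -90. -262.] [-122. -329.] [ -49. -175.] 85.4
rod [ 10  49  17  36 321] [ -50.5 -164. ] [ -67. -201.] [ -26. -108.] 98.1
rod [  0  75  43  30 683] [-35.9 -84.6] [-102. -135.] [  6. -53.] 147.9
```

>>> apply_moves --commands '[[[0,30,0],-7,60],[[0,30,0],-7,60],[[0,25,0],-7,60],[[0,20,0],-7,60],[[0,0,0],-7,60],[[0,0,0],-7,60],[[0,0,0],-7,60],[[0,0,0],-7,60]]'

```text
time_s: 23.63
tool_pos: [0.6559, 0.0219, 0.3036]
tcp_rot: [180.0, 0.1, 158.5]
ft_force: [0.2, 0.8, 0.1]
width: 0.0514
finger_force: 0.0
```

>>> apply_moves --commands '[[[0,0,0],-7,60],[[0,0,0],-7,60],[[0,0,0],-7,60],[[0,0,0],-4,60],[[0,0,0],0,60]]'

```text
time_s: 24.05
tool_pos: [0.6558, 0.0217, 0.3037]
tcp_rot: [-180.0, 0.1, -176.8]
ft_force: [-0.9, -0.8, -1.0]
width: 0.0511
finger_force: 0.0
```

```bash
python3 - <<'E'
from h import *
st((-59,-247,60))
E
```

```text
t 24.05 bin [-121.3 -181.8  303.7] yaw-bin -271.95 F [-0.9 -0.8 -1. ] w 51.1 g 0.0 q [  -9.   20.   74.    0.   87. -102.]
shift -63.0 64.5 243.7
```

>>> apply_moves --commands '[[[-32,32,35],0,60],[[-31,32,35],0,60],[[0,0,40],0,60],[[0,0,40],0,60],[[0,0,40],0,60],[[0,0,30],0,60],[[0,0,0],0,60]]'

```text
time_s: 24.63
tool_pos: [0.6941, 0.0714, 0.0931]
tcp_rot: [179.9, -0.8, -177.0]
ft_force: [-0.9, -0.2, -2.4]
width: 0.0512
finger_force: 0.0
```

```bash
python3 - <<'E'
from h import *
s=arm.read_camera("scene");t=arm.read_camera("top")
st((-59,-247,29))
for n,c in(("scene",s),("top",t)):
  for q in("rod","rod_tip"):
    for d in arm.place_of(n,q): print(n,q,round(d["conf"],2),np.round(d["location"]),w2b(back(c,d["location"],.012 if q=="rod" else .006)*1000).round())
cv2.imwrite("pics/j.png",np.hstack([cv2.resize(s["frame"][170:330,290:450],None,fx=2.4,fy=2.4),cv2.resize(t["frame"][130:290,190:350],None,fx=2.4,fy=2.4)]))
E
```

```text
t 24.7333 bin [ -76.  -229.4  101.6] yaw-bin -272.11 F [ 0.4 -0.1  0.7] w 51.1 g 0.0 q [ -4.  36.  75.   0.  69. -97.]
shift -16.9 17.7 72.6
scene rod 0.62 [401. 303.] [ -51. -231.]
scene rod 0.39 [338. 214.] [249. 127.]
scene rod_tip 0.59 [350. 288.] [-58. -85.]
```

View pics/j.png

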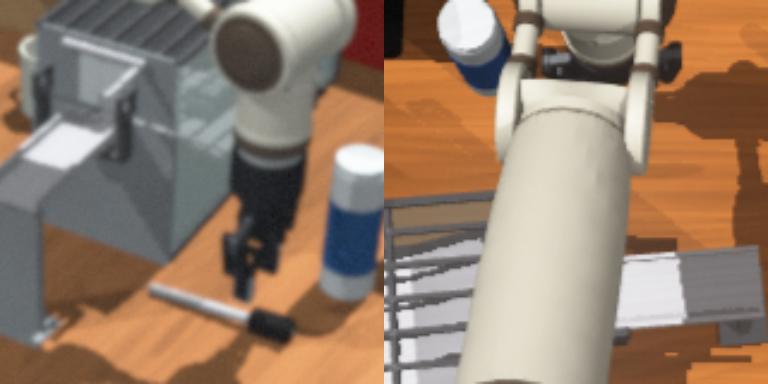

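>>> apply_moves --commands '[[[-19,17,0],0,60],[[0,0,0],0,60],[[0,0,30],0,60],[[0,0,25],0,60],[[0,0,15],0,60],[[0,0,2],0,60],[[0,0,0],0,60]]'

```text
time_s: 25.52
tool_pos: [0.7175, 0.089, 0.0294]
tcp_rot: [180.0, -0.1, -176.9]
ft_force: [-0.2, 0.0, 0.8]
width: 0.051
finger_force: 0.0
```

```bash
python3 - <<'E'
from h import *
st((-60,-249,29))
E
```

```text
t 25.5167 bin [ -59.8 -249.2   29.4] yaw-bin -272.03 F [-0.2  0.   0.8] w 51.0 g 0.0 q [ -2.  44.  72.  -0.  64. -96.]
shift 0.2 -0.2 0.4
```

>>> apply_moves --commands '[[[0,0,0],0,40],[[0,0,0],0,30],[[0,0,0],0,15],[[0,0,0],0,0],[[0,0,0],0,0],[[0,0,0],0,0],[[0,0,0],0,0]]' --newtons 60

```text
time_s: 26.1
tool_pos: [0.7196, 0.089, 0.0322]
tcp_rot: [-180.0, 0.2, -176.9]
ft_force: [-0.3, -0.2, 6.1]
width: 0.0229
finger_force: 61.8
```

>>> apply_moves --commands '[[[0,0,-20],0,0],[[0,0,-40],0,0],[[0,0,-40],0,0],[[0,0,-40],0,0],[[0,0,-40],-2,0],[[0,0,-30],0,0],[[0,0,0],0,0],[[0,0,0],0,0]]'

```text
time_s: 26.77
tool_pos: [0.7191, 0.0891, 0.2429]
tcp_rot: [-180.0, 0.3, -174.9]
ft_force: [-0.4, -0.2, -2.2]
width: 0.0226
finger_force: 60.9
```

```bash
python3 - <<'E'
from h import *
s=arm.read_camera("scene");t=arm.read_camera("top")
st((-60,-255,243))
for n,c in(("scene",s),("top",t)):
  for q in("rod","rod_tip","near_eye","far_eye","flap_eye"):
    for d in arm.place_of(n,q)[:2]: print(n,q,round(d["conf"],2),np.round(d["location"],1),w2b(back(c,d["location"],.23)*1000).round())
cv2.imwrite("pics/k.png",np.hstack([cv2.resize(s["frame"][180:270,300:440],None,fx=3.6,fy=3.6)]))
E
```

```text
t 26.8667 bin [ -59.6 -248.7  237.6] yaw-bin -270.03 F [-0.  -0.9 -2.8] w 22.4 g 60.9 q [ -2.  32.  65.   0.  83. -98.]
shift -6.3 -0.4 -5.4
scene rod 0.69 [409.9 238.2] [ -74. -246.]
scene rod_tip 0.78 [354.  219.6] [-69. -94.]
scene near_eye 0.57 [341.2 212.5] [-56. -50.]
scene far_eye 0.94 [307.6 204.3] [-65.  43.]
scene flap_eye 0.93 [338.8 211.1] [-53. -42.]
top rod 0.51 [276. 145.] [ -60. -234.]
top rod_tip 0.63 [281.7 208.9] [-62. -88.]
top near_eye 0.8 [284.8 221. ] [-67. -61.]
top far_eye 0.66 [285.  265.8] [-60.  37.]
top flap_eye 0.63 [286.4 230.1] [-69. -41.]
top flap_eye 0.25 [275.7 144. ] [ -60. -236.]
```

View pics/k.png

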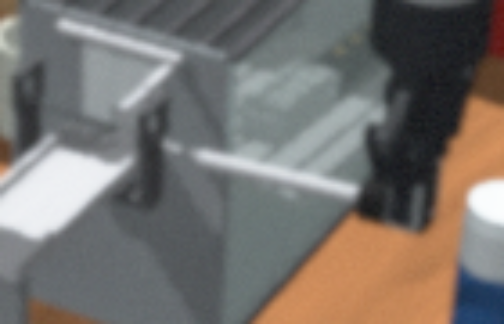

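```bash
python3 - <<'E'
from h import *
s=arm.read_camera("scene");f=s["frame"]
C,S=np.cos(BY),np.sin(BY)
def W(x,y,z): return (BO[0]+(C*x-S*y)/1000,BO[1]+(S*x+C*y)/1000,z/1000)
for y in(-96,-200,-58,44):print(y,[proj(s,W(-60,y,z)).round(1).tolist() for z in(220,230,240)])
g=f.astype(int).min(2)
for u in range(352,402,4):
    col=cv2.GaussianBlur(f,(3,3),0).min(2)[215:245,u].astype(float);k=col.argmax();bg=np.median(col);w=np.clip(col-bg-15,0,None)
    w[:max(0,k-4)]=0;w[k+5:]=0
    v=215+(w*np.arange(30)).sum()/max(w.sum(),1)
    zz=np.linspace(200,250,501);best=None
    for y in np.arange(-240,-70,2.):
        p=proj(s,W(-60,y,225))
        if best is None or abs(p[0]-u)<best[0]:best=(abs(p[0]-u),y)
    z=zz[np.argmin([abs(proj(s,W(-60,best[1],q))[1]-v) for q in zz])];print(u,round(v,1),int(col.max()),"y",best[1],"z",z.round(1))
E
```

```text
-96 [[356.3, 221.6], [356.5, 218.2], [356.6, 214.7]]
-200 [[394.5, 233.4], [394.8, 229.9], [395.1, 226.4]]
-58 [[342.9, 217.5], [343.0, 214.1], [343.1, 210.6]]
44 [[308.4, 206.8], [308.4, 203.5], [308.4, 200.1]]
352 222.5 129 y -84.0 z 213.6
356 223.8 201 y -94.0 z 213.1
360 224.7 203 y -106.0 z 214.2
364 225.3 206 y -118.0 z 216.3
368 225.5 211 y -128.0 z 219.1
372 226.9 206 y -140.0 z 218.9
376 227.6 209 y -150.0 z 220.3
380 228.8 211 y -162.0 z 220.8
384 230.0 215 y -172.0 z 220.4
388 231.3 210 y -182.0 z 220.1
392 232.5 204 y -194.0 z 220.8
396 233.4 197 y -204.0 z 221.6
400 216.0 146 y -214.0 z 250.0
```

>>> apply_moves --commands '[[[0,0,-13],0,0],[[0,0,0],0,0],[[0,0,0],0,0],[[0,0,0],0,0]]'

```text
time_s: 27.75
tool_pos: [0.7181, 0.0891, 0.2533]
tcp_rot: [-180.0, 0.1, -174.9]
ft_force: [-0.4, 0.2, -1.0]
width: 0.0226
finger_force: 61.0
```

```bash
python3 - <<'E'
from h import *
s=arm.read_camera("scene");t=arm.read_camera("top");f=s["frame"]
st((-60,-248,251))
C,S=np.cos(BY),np.sin(BY)
def W(x,y,z): return (BO[0]+(C*x-S*y)/1000,BO[1]+(S*x+C*y)/1000,z/1000)
for u in range(356,402,8):
    col=cv2.GaussianBlur(f,(3,3),0).min(2)[205:240,u].astype(float);k=col.argmax();w=np.clip(col-np.median(col)-15,0,None)
    w[:max(0,k-4)]=0;w[k+5:]=0;v=205+(w*np.arange(35)).sum()/max(w.sum(),1)
    ys=np.arange(-240,-70,2.);y=min(ys,key=lambda y:abs(proj(s,W(-60,y,230))[0]-u))
    zz=np.linspace(200,260,601);print(u,y,zz[np.argmin([abs(proj(s,W(-60,y,q))[1]-v) for q in zz])].round(1))
for q in("rod_tip","rod"):
    for d in arm.place_of("top",q)[:2]:print(q,round(d["conf"],2),w2b(back(t,d["location"],.227)*1000).round(1))
E
```

```text
t 27.85 bin [ -59.7 -249.5  252.4] yaw-bin -270.03 F [-0.9 -0.1 -1.7] w 23.1 g 61.0 q [ -2.  31.  64.   0.  85. -98.]
shift 1.5 -0.3 1.4
356 -94.0 224.8
364 -116.0 229.2
372 -138.0 231.3
380 -160.0 234.1
388 -182.0 235.2
396 -204.0 235.7
rod_tip 0.42 [-60.3 -86.9]
rod 0.52 [ -54.8 -237.4]
```

>>> apply_moves --commands '[[[10,0,0],0,0],[[10,0,0],0,0],[[8,0,0],0,0],[[6,0,0],0,0],[[6,0,0],0,0],[[0,0,0],0,0]]'

```text
time_s: 28.45
tool_pos: [0.6772, 0.0856, 0.2526]
tcp_rot: [180.0, -0.0, -174.9]
ft_force: [0.4, 0.7, -1.7]
width: 0.0225
finger_force: 60.9
```

>>> apply_moves --commands '[[[6,0,0],0,0],[[6,0,0],0,0],[[6,0,0.5],0,0],[[6,0,0.5],0,0],[[6,0,0],0,0],[[0,0,0],0,0]]'

```text
time_s: 28.95
tool_pos: [0.6471, 0.0829, 0.2516]
tcp_rot: [180.0, -0.0, -174.9]
ft_force: [0.0, -0.6, -1.1]
width: 0.0224
finger_force: 60.9
```

>>> apply_moves --commands '[[[8,0,0.5],0,0],[[8,0,0.5],0,0],[[8,0,0],0,0],[[8,0,0],0,0],[[8,0,0],0,0],[[8,0,0],0,0],[[0,0,0],0,0]]'

```text
time_s: 29.53
tool_pos: [0.5991, 0.0786, 0.2507]
tcp_rot: [180.0, -0.0, -174.9]
ft_force: [-0.0, 0.1, -1.5]
width: 0.0229
finger_force: 60.9
```

```bash
python3 - <<'E'
from h import *
s=arm.read_camera("scene");st((-60,-97,238))
for q in("rod_tip","rod","far_eye","near_eye","flap_eye"):
    for d in arm.place_of("scene",q)[:2]:print(q,round(d["conf"],2),np.round(d["location"],1))
cv2.imwrite("pics/l.png",cv2.resize(s["frame"][180:250,290:390],None,fx=7,fy=7,interpolation=cv2.INTER_CUBIC))
E
```

```text
t 29.5833 bin [ -59.6 -131.1  250.8] yaw-bin -270.03 F [ 0.5 -0.3 -1.6] w 22.7 g 60.9 q [ -4.  14.  87.   0.  79. -99.]
shift 34.1 -0.4 12.8
rod_tip 0.51 [313.8 209. ]
rod_tip 0.4 [431.4 286.6]
rod 0.87 [363.1 219.9]
far_eye 0.7 [305.2 204. ]
near_eye 0.56 [341.8 210.5]
flap_eye 0.82 [335.3 210.5]
```

View pics/l.png

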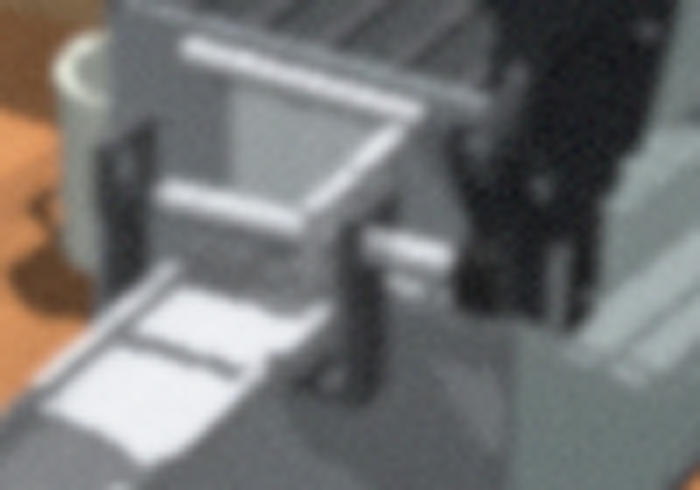

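>>> apply_moves --commands '[[[0,0,-5],0,0],[[0,0,0],0,0],[[4,0,0],0,0],[[4,0,0],0,0],[[4,0,0],0,0],[[4,0,0],0,0],[[0,0,0],0,0]]'

```text
time_s: 30.42
tool_pos: [0.5835, 0.0772, 0.2555]
tcp_rot: [180.0, -0.0, -174.9]
ft_force: [-0.0, -0.2, -2.4]
width: 0.0227
finger_force: 60.9
```

```bash
python3 - <<'E'
from h import *
s=arm.read_camera("scene");st()
for q in("rod_tip","far_eye"):
    for d in arm.place_of("scene",q)[:2]:print(q,round(d["conf"],2),np.round(d["location"],1))
C,S=np.cos(BY),np.sin(BY)
def W(x,y,z): return (BO[0]+(C*x-S*y)/1000,BO[1]+(S*x+C*y)/1000,z/1000)
for u in range(310,352,4):
    col=cv2.GaussianBlur(s["frame"],(3,3),0).min(2)[198:222,u].astype(float);k=col.argmax();w=np.clip(col-np.median(col)-15,0,None)
    w[:max(0,k-4)]=0;w[k+5:]=0;v=198+(w*np.arange(24)).sum()/max(w.sum(),1)
    ys=np.arange(-240,60,1.);y=min(ys,key=lambda y:abs(proj(s,W(-60,y,230))[0]-u))
    zz=np.linspace(200,260,601);print(u,y,int(col.max()),zz[np.argmin([abs(proj(s,W(-60,y,q))[1]-v) for q in zz])].round(1))
E
```

```text
t 30.4667 bin [ -59.6 -115.1  255.6] yaw-bin -270.02 F [ 0.3  0.7 -1.2] w 22.5 g 60.9 q [ -4.  11.  89.   0.  80. -99.]
rod_tip 0.7 [310.2 204.3]
rod_tip 0.32 [337.3 211.2]
far_eye 0.83 [306.9 201.7]
310 39.0 181 228.9
314 27.0 202 230.8
318 15.0 199 231.7
322 3.0 205 233.1
326 -9.0 206 234.4
330 -20.0 207 235.0
334 -32.0 199 239.2
338 -44.0 200 251.5
342 -55.0 206 260.0
346 -66.0 193 237.0
350 -78.0 108 217.0
```

>>> apply_moves --commands '[[[4,0,0],0,0],[[4,0,0.5],0,0],[[4,0,0.5],0,0],[[3,0,0.5],0,0],[[2,0,0],0,0],[[0,0,0],0,0]]'

```text
time_s: 31.07
tool_pos: [0.567, 0.0756, 0.2541]
tcp_rot: [-180.0, -0.0, -174.9]
ft_force: [0.9, -0.2, -1.2]
width: 0.0228
finger_force: 60.9
```

```bash
python3 - <<'E'
from h import *
s=arm.read_camera("scene");st()
for q in("rod_tip","rod","far_eye"):
    for d in arm.place_of("scene",q)[:2]:print(q,round(d["conf"],2),np.round(d["location"],1))
C,S=np.cos(BY),np.sin(BY)
for y in(48,54,60):print(proj(s,(BO[0]+(C*-60-S*y)/1000,BO[1]+(S*-60+C*y)/1000,.227)).round(1))
print(s["frame"].min(2)[200:212,296:318])
E
```

```text
t 31.1167 bin [-59.6 -98.4 254.1] yaw-bin -270.03 F [ 0.2  1.1 -1.4] w 23.1 g 60.9 q [  -5.    9.   92.    0.   79. -100.]
rod_tip 0.62 [301.8 201.6]
rod 0.61 [352.7 214.1]
far_eye 0.56 [306.3 201.5]
[307.1 204.1]
[305.1 203.5]
[303.1 202.8]
[[ 98 101 108 122 128 133 129 119 106  96  88  81  68  61  55  66  87  97
  103 101 102 100]
 [ 96  95 104 122 131 132 129 110  88  76  79  83  85  82  74  75  92 104
  105 104 102 101]
 [ 86  91 107 124 131 136 130 110  78  68  85 101 115 120 117 114 115 122
  117 109 106 107]
 [ 87  92 103 122 134 139 131 106  80  66  89 115 144 157 164 174 173 171
  151 140 131 123]
 [ 86  90 105 122 134 136 129 103  74  66  89 116 148 170 188 203 215 208
  196 181 180 168]
 [ 81  87 103 121 128 130 119  97  67  67  81 105 130 151 176 199 208 211
  213 210 212 207]
 [ 76  81 100 118 129 130 120  93  67  59  74  91 110 124 146 163 174 184
  193 202 204 206]
 [ 62  71  98 122 126 126 119  94  66  62  63  72  87  98 116 127 137 149
  156 163 170 179]
 [ 55  74 101 119 130 130 120  99  71  57  51  54  63  68  82  98 111 118
  120 125 136 143]
 [ 54  79  97 118 128 131 121 100  74  57  50  46  48  54  63  81  91  96
  100 106 111 116]
 [ 54  72  95 120 130 132 124 107  80  56  52  43  46  53  60  80  92  93
   91  96 100  99]
 [ 56  70  97 112 126 132 127 111  84  64  53  51  50  50  64  81  96  96
   97  93  93  93]]
```

>>> apply_moves --commands '[[[2,0,0],0,0],[[2,0,0],0,0],[[1,0,0],0,0],[[0,0,0],0,0]]'

```text
time_s: 31.6
tool_pos: [0.5657, 0.0753, 0.2549]
tcp_rot: [-180.0, 0.6, -174.9]
ft_force: [13.7, 1.0, -6.6]
width: 0.0228
finger_force: 59.8
```

>>> apply_moves --commands '[[[-2,0,2],0,0],[[0,0,3],0,0],[[0,0,0],0,0],[[0,0,0],0,20],[[0,0,0],0,40],[[0,0,0],0,60],[[0,0,0],0,60],[[0,0,0],0,60]]'

```text
time_s: 32.27
tool_pos: [0.564, 0.0754, 0.2489]
tcp_rot: [180.0, -0.1, -174.9]
ft_force: [-0.1, 0.3, 0.7]
width: 0.0513
finger_force: 0.0
```

>>> apply_moves --commands '[[[0,0,-15],0,60],[[0,0,-30],0,60],[[0,0,-40],0,60],[[-40,0,0],0,60],[[-40,0,0],0,60],[[-40,0,0],0,60],[[0,0,0],0,60],[[0,0,0],0,60]]'

```text
time_s: 32.93
tool_pos: [0.6847, 0.0859, 0.3302]
tcp_rot: [180.0, -0.3, -174.9]
ft_force: [0.2, 0.1, -0.3]
width: 0.0513
finger_force: 0.0
```

```bash
python3 - <<'E'
from h import *
s=arm.read_camera("scene");t=arm.read_camera("top");st()
C,S=np.cos(BY),np.sin(BY)
W=lambda x,y,z:(BO[0]+(C*x-S*y)/1000,BO[1]+(S*x+C*y)/1000,z/1000)
print(proj(s,W(-60,-87,225)),proj(s,W(-60,61,225)),proj(t,W(-60,-87,225)),proj(t,W(-60,61,225)))
for n in("scene","top"):
  for q in("rod_tip","rod","flap_eye","far_eye","part1","oil_filter","socket","cup"):
    for d in arm.place_of(n,q)[:2]:print(n,q,round(d["conf"],2),np.round(d["location"],1))
cs=[s,t];a=[arm.place_of(n,"rod_tip") for n in("scene","top")]
if a[0] and a[1]:
    p=tri(cs,[a[0][0]["location"],a[1][0]["location"]])*1000;print("tip",w2b(p),p[2])
E
```

```text
t 33.0333 bin [ -59.6 -215.1  334.1] yaw-bin -270.02 F [-0.5  0.6  0.7] w 51.0 g 0.0 q [ -3.  24.  64.  -0.  91. -98.]
[353.18014933 218.9310629 ] [302.83049624 203.41575707] [280.84634711 210.06361424] [285.75930284 277.14510657]
scene rod_tip 0.7 [302.2 202.1]
scene rod 0.77 [351.3 219.5]
scene flap_eye 0.65 [334.3 209.6]
scene flap_eye 0.33 [376.6 362. ]
scene far_eye 0.8 [306.6 203.4]
scene oil_filter 0.86 [198.8 365.8]
scene socket 0.76 [379.2 360.8]
scene cup 0.46 [310.7 212.9]
top rod_tip 0.92 [289.1 276.2]
top rod 0.7 [278.3 210.9]
top flap_eye 0.56 [285.  226.7]
top far_eye 0.76 [284.3 266.7]
top part1 0.91 [138.2 273.2]
top oil_filter 0.74 [458.2 275.1]
top socket 0.17 [452.6 174.4]
top cup 0.97 [185.1 352.8]
top cup 0.6 [284. 267.]
tip [-67.24096283  59.63911094] 232.7320365736998
```

The rod tip shows about 60 mm out in bin y, beyond the far eye. The rod is seated and released, and both parts are inside the bin.

```bash
python3 -c "
from rig import arm
print(arm.job_done())"
```

```text
the job is handed in; nothing more can be done
None
```

I pushed both parts on the bench (one module, one coil pack) into the bin, pushed the rod back through all three eyes until its end showed past the far one, let go, and handed the job in at about 33 s; no verdict came back.

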